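# Press the plug home with the bench locking pliers

## Task

Take the lid blank with the proud wooden plug from its little stack and slide it, plug end first, into the mouth of the bench-mounted locking pliers until its end sits square and central against the brass back stop. Let go of it, squeeze the orange handle down until it snaps over centre and stays locked by itself with the jaw holding the plug down flush, then press the red release lever so that the pliers spring fully open, and leave the blank in place. Feel your way: push the blank firmly but gently against the stop, never lean hard on the pliers, and leave the other things on the bench alone.

Things in the scene. Friction and masses are not known exactly. Their poses are not given: they have to be found in the camera images.
- pliers: Steel locking pliers bolted to a bench plate 350 x 64 x 10 mm. Origin on the table top straight below the back stop's face, in the middle plane; x points from the mouth to the handles' tail, z up. The steel anvil (lower jaw), 34 mm wide, runs from x = -90 to -2 mm, top at z = 40 mm; the blank slides in over it towards +x. The upper jaw reaches to x = -32 mm; open, up to z = 105 mm.
- backstop: Bracket of the back stop, carrying two brass posts, 12 x 12 mm, at y = +19 and -19 mm of the pliers, 16 mm higher than the anvil. Origin in the middle plane at anvil height (40 mm above the table); axes as the pliers. The posts slide in the bracket: their face is at x = -5 to +5 mm here, not measured, to be felt. Press the blank on them with 1 to 10 N; over 20 N is too hard.
- jaw_button (a point): Centre of the 20 mm brass ball under the upper jaw that presses the plug. Closed it comes down at about x = -20 mm of the pliers; open, its underside is 10 to 14 mm above the top of a blank on the anvil.
- handle (a joint): Upper handle, hinge angle in rad: 0 open (sprung up), 0.40 on centre, 0.45 locked on a rigid stop. Hinge at x = 84, z = 74.5 mm of the pliers, axis y. Light at first; with a blank in, from 0.1 on it needs up to 5 to 14 N on the grip (the jaw's setting is hidden), most near 0.3; past 0.40 it snaps down and stays; let go earlier, it springs up. Over 30 N of the fingers on the pliers is too hard.
- handle_tail (a point): Middle of the end of the steel handle bar (9 mm thick), 135 mm from the hinge: x = 206, z = 133 mm of the pliers when open, x = 219, z = 74.5 when locked. The orange grip to press lies above the bar, 26 mm wide, from 35 to 135 mm from the hinge; 115 mm out, its top is 20 to 29 mm above the bar's middle line: its angle on the hub (0 to 0.08 rad above the bar) is not measured, so feel for it.
- release (a joint): Red release lever behind the handle's end, hinge angle in rad: 0 at rest, 0.5 fully pressed (rigid stop). Pressing its paddle down lifts the locked handle back past centre (at 0.15 to 0.3 rad) and the handle springs open; takes 3 to 9 N at the paddle. A light spring returns it.
- release_pad (a point): Middle of the top of the red paddle (26 mm wide in y, 44 mm long in x), at rest at x = 273, z = 71.5 mm of the pliers. The paddle's hinge is at x = 241, z = 56.5 mm; full travel takes this point down about 16 mm.
- board: Lid blank of brown wood, 130 x 50 x 18 mm, 60 to 110 g, lying flat. Origin in the centre of its underside, x along its length, z up. The +x end carries the plug and goes to the back stop.
- board_end (a point): Middle of the lower edge of the blank's plug end (x = 65 mm of the blank, at its underside).
- plug (a joint): Dark wooden plug, 16 mm in diameter, in the top of the blank 20 mm from its +x end on the centre line. Travel in m: 0 = stands 6 mm proud, 0.006 = flush. A stiff push fit, about 9 N. To be pressed by the pliers, not by hand.
- stack: Two short boards that carry the blank: 150 x 38 mm, 28 mm high in all, fixed, narrower than the blank so that fingers have room beside it.
- hoop: Bystander: bentwood hoop, 124 mm wide, 45 mm high, open. Origin under its centre.
- glue: Bystander: yellow glue bottle, 56 mm wide, 150 mm high. Origin under its centre.
- mallet: Bystander: wooden mallet, 250 mm long, head 56 x 110 x 56 mm towards +x. Origin on the table near mid-length.
- dish: Bystander: blue bowl 84 mm wide, 28 mm high. Origin under its centre.
- trysquare: Bystander: try square, dark stock 110 mm along y, steel blade 150 mm along x. Origin under the stock.
- pencil: Bystander: green pencil 160 mm long along x, 8 mm thick. Origin under its middle.
Not all that is in view belongs to the job. Of the things like the board, leave any that is pink or turquoise; of the rest the smaller one is meant.

How it is judged (in metres and radians):
On the way, in this order (a step that is already met when the one before it is completed fails the run):
1. the blank lies on the anvil, square and central, its end pressed against the back stop with 1 N or more, its plug still proud by 3 mm or more (x of board_end in the frame of backstop between -0.008 and 0.007 m and y of board_end in the frame of backstop between -0.005 and 0.005 m and z of board_end in the frame of backstop between -0.003 and 0.003 m and angle between the x axis of board and the x axis of backstop, either way round below 0.07 rad and contact force between board and backstop above 1 N and value of joint plug below 0.003 m), for 0.1 s.
2. the blank is let go of and the handle is locked over centre by itself (no finger on the pliers), the jaw bearing on the blank with 12 N or more (contact force between the fingers and board below 0.3 N and value of joint handle above 0.43 rad and contact force between the fingers and pliers below 0.3 N and contact force between pliers and board above 12 N), for 0.2 s.
3. the red release lever is pressed by a finger and the handle comes free (value of joint release above 0.12 rad and value of joint handle below 0.38 rad and contact force between the fingers and pliers above 0.3 N), for 0.02 s.
At the end, for the whole second after the job is handed in: The blank rests on the anvil at the back stop (end 8 mm short of to 7 mm past the bracket's origin), central within 5 mm, square within 0.07 rad; the plug is within 0.8 mm of flush; the handle is fully open and the release lever back (both below 0.06 rad) (x of board_end in the frame of backstop between -0.008 and 0.007 m and y of board_end in the frame of backstop between -0.005 and 0.005 m and z of board_end in the frame of backstop between -0.003 and 0.003 m and angle between the x axis of board and the x axis of backstop, either way round below 0.07 rad and value of joint plug above 0.0052 m and value of joint each of handle, release below 0.06 rad and linear speed of board below 0.01 m/s); the robot touches nothing.
It fails at once if the blank is pushed against the back stop with more than 20 N (contact force between board and backstop above 20 N).
It fails at once if the fingers press on the pliers with more than 30 N (contact force between the fingers and pliers above 30 N).
It fails at once if a bystander is moved by more than 30 mm (distance of any of hoop, glue, mallet, dish, trysquare, pencil from where it was at the start of the episode above 0.03 m).
It also fails if it takes over 72 s, if anything falls off the work surface, if the arm or the gripper's body presses on something with over 40 N, if the wrist force passes 120 N, or if a joint passes its speed limit or range.

## Robot

A 6-joint arm with a two-finger parallel gripper is mounted at the origin on the work surface. World frame = base frame: x ahead of the robot, y to its left, z up, the work surface at z = 0. Lengths are in m, angles in degrees, forces in N, time in s.
With the tool pointing down it reaches from about 0.375 to 0.975 m from the base axis. Payload 3.8 kg.
Tool frame: the origin (TCP) lies midway between the tips of the shut fingers; the grasp point (between the pads) lies r.hold_point_z behind it (r.hold_point_z is the distance from the TCP to the grasp point, in m); z points along the fingers, y is the line along which they close (so a half turn about z gives the same grasp; the last joint's range is limited). The gripper opens to 88 mm and grips with 3 to 60 N. Pads are 18 mm wide; open, the fingers measure 123 mm over their backs; the gripper's body (75 mm by 187 mm) begins 45 mm behind the grasp point.
Start: joints at [63.375, 15.12, 91.902, -0, 72.978, -2.114], TCP at [0.28, 0.614, 0.239] pointing down, gripper open.
Joint ranges: [-150.88, 150.88], [-54.13, 125.18], [17.81, 147.31], [-75.09, 255.09], [0, 152.58], [-146.25, 146.25]. Speed limits (degrees/s): [147.25, 147.25, 180, 180, 180, 180].

## Interface

Orientations are given as a 3x3 rotation matrix whose columns are the frame's x, y, z axes.
In Python, from station import read_state, optics, job, r gives the robot as it stands.
- The arm moves only by the tool step_arm, never from a script. Its argument "motion" is a list that holds one entry, the list of rows, each a list of 5 numbers: the shift along the tool's x, y, z in cm, then the turn about the tool's z in degrees, then the gripper's target within -1 to 1 (shut at 1, half-way at 0, fully open at -1). A call has 1 to 12 rows; each row shifts and turns the commanded pose from where the row before left it, along the tool's axes as they then stand; what a row does not reach is not made up. A row lasts 1/10 s, in which the tool goes at most 50 mm and 8.59 degrees, less where a joint would pass 70% of its speed; a pose out of reach is approached as far as the arm can. A call is refused whole if a number of a shift passes 5 or a number of a turn 8.59, either way. A call with a gripper value outside its range is refused whole. The fingers move at their own pace and stop on an object; "force" is the grip in N (left out, the last holds). Time passes only in rows, so rows that do not move let the fingers close. It gives the time, the measured TCP pose, the force, the opening and the grip force at its end, in the units of the state.
- read_state(): the state, without advancing time (a new reading comes with each control period).
- optics.camera(name): name is "side" or "top" or "wrist"; returns a dict with "pixels" (480x640x3 uint8, blue, green, red), "fx", "fy", "cx", "cy" (pixels), "view" (4x4, takes a point from world to camera coordinates). Camera axes: x right, y down, z forward; pixel columns grow to the right and rows downward; lengths in m; the calibration is good to about 2 mm. A picture is of the moment at which its call begins. There is no depth.
- job.hand_in(): hands the job in; it is judged then, once.
The state is a dict: "time_s": time; "qpos": joint angles; "qd": joint speeds; "joint_efforts": joint torques, N m; "ee_pos": TCP position; "orientation": TCP orientation; "wrist_force": force on the tool from outside, world axes, zero at the start; "ft_torque": the same for the moment, N m; "gripper_width": finger opening in m; "finger_force": force on a finger pad.
Only numpy, scipy, OpenCV 4.12 (cv2) and the standard library are available. Lean on these libraries where they do the work, as an engineer would, in place of code of your own. Each camera call takes 0.05 s, during which the arm holds its last target. There are 200 camera calls.

## Working session

There is one attempt and no reset: what is moved stays moved. The work goes in short steps, Python scripts to look and compute and a tool call to move; the robot and the scene stay as the last step left them, time stands still between calls to the robot, and variables do not carry over. Pictures are saved under pics/ and viewed, at most 11 in all, crops included, and the job is handed in when it is done.

Besides the shell and the picture viewer there is one more tool, called after "Emit:" as name(argument=value, ...) on one line, values as JSON. step_arm: Moves the arm, as the interface text tells. Its arguments: {"type":"object","properties":{"motion":{"type":"array","items":{"type":"array","items":{"type":"array","items":{"type":"number"}}}},"force":{"type":"number"}},"required":["motion"]}

```bash
ls; mkdir -p pics; python3 - <<'E'
from station import read_state, optics, job, r
import cv2,numpy as np
s=read_state(); print(s); print(r.hold_point_z)
for n in("top","side"):
    c=optics.camera(n); cv2.imwrite(f"pics/{n}0.png",c["pixels"]); print(n,c["fx"],c["cx"],c["cy"],np.round(c["view"],3).tolist())
E
```

```text
pics
{'time_s': 0.0, 'qpos': array([ 6.33734829e+01,  1.51694311e+01,  9.19789525e+01,  6.45732209e-04,
        7.29771834e+01, -2.11443886e+00]), 'qd': array([-0.0387419 ,  0.03551687,  0.02370012,  0.04082056,  0.04157155,
       -0.06420777]), 'joint_efforts': array([-2.29118254e-03, -5.02112603e+01, -3.56871951e+01,  7.25178584e-02,
        2.93620722e-02, -1.75826654e-04]), 'ee_pos': array([0.2797378 , 0.61354543, 0.23740649]), 'orientation': array([[-9.09872412e-01,  4.14886986e-01, -9.91829315e-04],
       [ 4.14888161e-01,  9.09870317e-01, -1.95430477e-03],
       [ 9.16204397e-05, -2.18966623e-03, -9.99997598e-01]]), 'wrist_force': array([ 0.38228913,  0.59328277, -0.63043658]), 'ft_torque': array([-0.02318878, -0.03888681, -0.08474873]), 'finger_force': 0.0, 'gripper_width': 0.08839178073407035}
0.0187
top 491.38529961487217 318.6356714817342 248.47980731863277 [[-0.0, -1.0, 0.015, -0.083], [-0.993, -0.001, -0.115, 0.512], [0.115, -0.015, -0.993, 1.466], [0.0, 0.0, 0.0, 1.0]]
side 566.587448232121 321.1918244881844 230.63416024836627 [[0.696, -0.718, -0.004, -0.398], [-0.424, -0.407, -0.809, 0.283], [0.579, 0.565, -0.587, 1.204], [0.0, 0.0, 0.0, 1.0]]
```

View pics/top0.png

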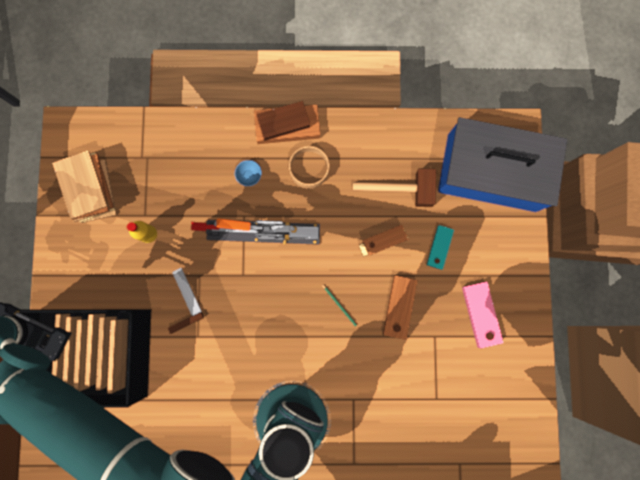

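View pics/side0.png

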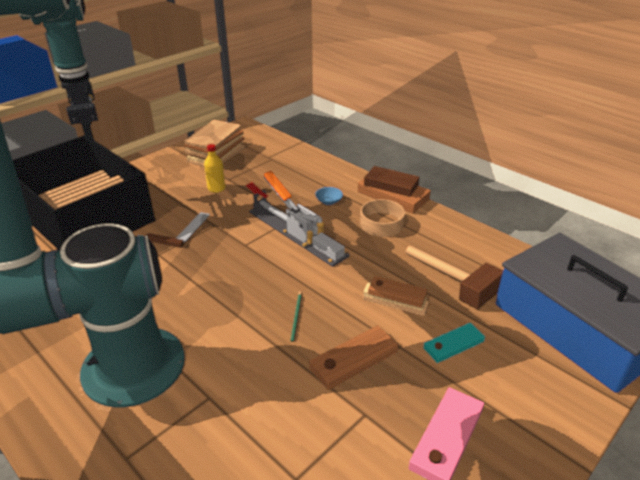

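The top view shows the blank on its stack at about (382,237), with its plug at the left end (368,243). The pliers run from the mouth at (320,233) to the red lever at (195,226), so their +x is roughly world +y. The larger brown board (398,305), the pink one and the turquoise one are decoys.

```bash
cat > h.py <<'E'
import numpy as np,cv2
from station import read_state, optics, job, r
def cast(c,uv,z):
    V=np.array(c["view"]);R=V[:3,:3];o=-R.T@V[:3,3]
    d=R.T@np.array([(uv[0]-c["cx"])/c["fx"],(uv[1]-c["cy"])/c["fy"],1.])
    return o+d*(z-o[2])/d[2]
def proj(c,p):
    V=np.array(c["view"]);q=V[:3,:3]@np.asarray(p)+V[:3,3]
    return np.array([c["cx"]+c["fx"]*q[0]/q[2],c["cy"]+c["fy"]*q[1]/q[2]])
E
python3 - <<'E'
from h import *
c=optics.camera("top")
for n,uv,z in [("board c",(384,236),.046),("plug",(368.5,243.5),.052),("mouth corner a",(320,224),.01),("mouth corner b",(320,243),.01),("red tip",(192,226),.07),("glue",(140,231),.075),("pencil",(340,305),.0),("hoop",(309,166),.02),("dish",(248,172),.02),('malletend',(353,186),.03)]:
    print(n,np.round(cast(c,uv,z),3))
im=c["pixels"]; cv2.imwrite("pics/top1.png",cv2.resize(im[190:280,170:430],None,fx=3,fy=3,interpolation=cv2.INTER_CUBIC))
E
```

```text
board c [ 0.549 -0.28   0.046]
plug [ 0.525 -0.232  0.052]
mouth corner a [ 0.591 -0.087  0.01 ]
mouth corner b [ 0.531 -0.087  0.01 ]
red tip [0.574 0.294 0.07 ]
glue [0.558 0.445 0.075]
pencil [ 0.341 -0.148  0.   ]
hoop [ 0.773 -0.052  0.02 ]
dish [0.753 0.138 0.02 ]
malletend [ 0.707 -0.189  0.03 ]
```

View pics/top1.png

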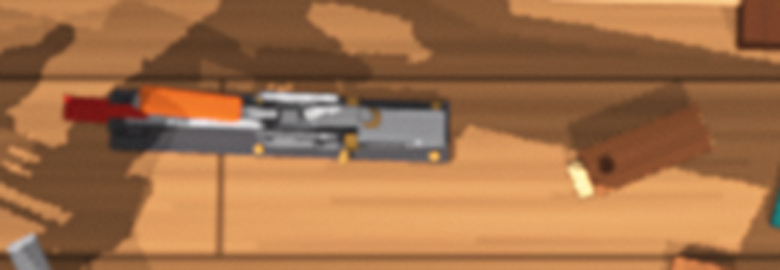

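The crop shows the blank with its plug at full-frame px (372,245). I'll swing over for a closer wrist-camera look.

```bash
cat >> h.py <<'E'
def delta(target=None,yaw=None):
    """world target -> tool-axes shift in cm & turn deg (tool +x world heading = yaw)"""
    s=read_state();R=s["orientation"]
    if target is not None: print("shift cm",np.round(100*R.T@(np.array(target)-s["ee_pos"]),2))
    h=np.degrees(np.arctan2(R[1,0],R[0,0]))
    print("heading",round(h,2),"turn",None if yaw is None else round(-((yaw-h+180)%360-180),2), "pos",np.round(s["ee_pos"],4),"F",np.round(s["wrist_force"],2))
E
python3 - <<'E'
from h import *
import math
s=read_state()
# plan rows: straight line, turning N rows
p0=np.array([.28,.614,.238]);p1=np.array([.52,-.22,.28]);h=math.radians(155.5)
N=24
for k in range(N):
    d=(p1-p0)/N
    R=np.array([[math.cos(h),math.sin(h),0],[math.sin(h),-math.cos(h),0],[0,0,-1]])
    t=65/N
    print(np.round(100*R.T@d,1).tolist(),round(t,1)); h-=math.radians(2.7)
E
```

```text
[-2.4, -2.7, -0.2] 2.7
[-2.5, -2.6, -0.2] 2.7
[-2.6, -2.5, -0.2] 2.7
[-2.7, -2.4, -0.2] 2.7
[-2.8, -2.3, -0.2] 2.7
[-2.9, -2.1, -0.2] 2.7
[-3.0, -2.0, -0.2] 2.7
[-3.1, -1.8, -0.2] 2.7
[-3.2, -1.7, -0.2] 2.7
[-3.3, -1.5, -0.2] 2.7
[-3.3, -1.4, -0.2] 2.7
[-3.4, -1.2, -0.2] 2.7
[-3.5, -1.1, -0.2] 2.7
[-3.5, -0.9, -0.2] 2.7
[-3.5, -0.7, -0.2] 2.7
[-3.6, -0.6, -0.2] 2.7
[-3.6, -0.4, -0.2] 2.7
[-3.6, -0.2, -0.2] 2.7
[-3.6, -0.1, -0.2] 2.7
[-3.6, 0.1, -0.2] 2.7
[-3.6, 0.3, -0.2] 2.7
[-3.6, 0.5, -0.2] 2.7
[-3.6, 0.6, -0.2] 2.7
[-3.5, 0.8, -0.2] 2.7
```

Emit:
step_arm(motion=[[[-2.4, -2.7, -0.2, 2.7, -1], [-2.5, -2.6, -0.2, 2.7, -1], [-2.6, -2.5, -0.2, 2.7, -1], [-2.7, -2.4, -0.2, 2.7, -1], [-2.8, -2.3, -0.2, 2.7, -1], [-2.9, -2.1, -0.2, 2.7, -1], [-3.0, -2.0, -0.2, 2.7, -1], [-3.1, -1.8, -0.2, 2.7, -1], [-3.2, -1.7, -0.2, 2.7, -1], [-3.3, -1.5, -0.2, 2.7, -1], [-3.3, -1.4, -0.2, 2.7, -1], [-3.4, -1.2, -0.2, 2.7, -1]]])

```text
time_s: 1.35
ee_pos: [0.4002, 0.197, 0.2626]
orientation: [[-0.545, 0.839, -0.0], [0.839, 0.545, -0.0], [-0.0, -0.0, -1.0]]
wrist_force: [0.7, -0.4, 0.7]
gripper_width: 0.088
finger_force: 0.0
```

Emit:
step_arm(motion=[[[-3.5, -1.1, -0.2, 2.7, -1], [-3.5, -0.9, -0.2, 2.7, -1], [-3.5, -0.7, -0.2, 2.7, -1], [-3.6, -0.6, -0.2, 2.7, -1], [-3.6, -0.4, -0.2, 2.7, -1], [-3.6, -0.2, -0.2, 2.7, -1], [-3.6, -0.1, -0.2, 2.7, -1], [-3.6, 0.1, -0.2, 2.7, -1], [-3.6, 0.3, -0.2, 2.7, -1], [-3.6, 0.5, -0.2, 2.7, -1], [-3.6, 0.6, -0.2, 2.7, -1], [-3.5, 0.8, -0.2, 2.7, -1]]])

```text
time_s: 2.55
ee_pos: [0.5198, -0.2204, 0.2865]
orientation: [[-0.01, 1.0, -0.0], [1.0, 0.01, 0.0], [0.0, -0.0, -1.0]]
wrist_force: [-0.4, 0.4, -0.5]
gripper_width: 0.0879
finger_force: 0.0
```

Emit:
step_arm(motion=[[[0, 0, 0, 0, -1], [0, 0, 0, 0, -1], [0, 0, 0, 0, -1]]])

```text
time_s: 2.85
ee_pos: [0.5193, -0.2179, 0.2863]
orientation: [[-0.013, 1.0, -0.001], [1.0, 0.013, 0.001], [0.001, -0.001, -1.0]]
wrist_force: [0.7, 0.6, 0.7]
gripper_width: 0.0878
finger_force: 0.0
```

```bash
python3 - <<'E'
from h import *
delta()
c=optics.camera("wrist"); cv2.imwrite("pics/w0.png",c["pixels"]); print(c["fx"],c["cx"],c["cy"],np.round(c["view"],3).tolist())
import pickle; pickle.dump(c,open("w0.pkl","wb"))
E
```

```text
heading 90.73 turn None pos [ 0.5193 -0.2179  0.2863] F [0.66 0.6  0.68]
345.0915350981847 325.3763261343169 236.71481102607902 [[1.0, 0.013, -0.001, -0.516], [0.012, -0.956, 0.293, -0.27], [0.003, -0.293, -0.956, 0.37], [0.0, 0.0, 0.0, 1.0]]
```

View pics/w0.png

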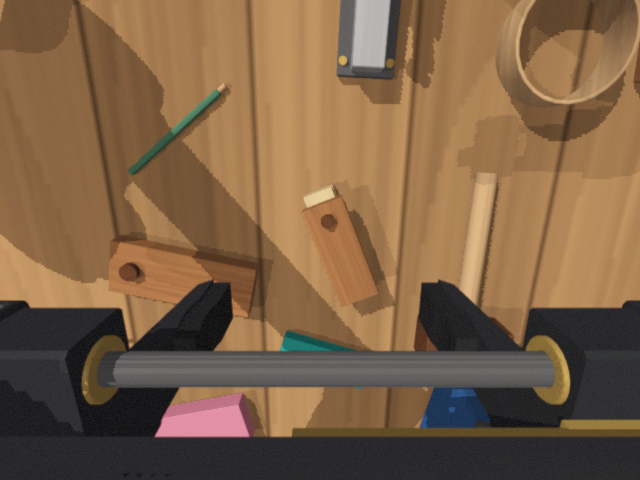

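The wrist view shows the blank's corners at about (304,206), (341,195), (377,294) and (345,305), with the plug at (328,222). The pliers' mouth is at the top, with plate corners at (337,76) and (395,79). I'll measure both.

```bash
python3 - <<'E'
from h import *
import pickle
c=pickle.load(open("w0.pkl","rb")); im=c["pixels"]
hsv=cv2.cvtColor(im,cv2.COLOR_BGR2HSV)
for p in [(350,260),(360,285),(320,225),(322,195),(300,260),(390,260),(328,222)]: print(p,hsv[p[1],p[0]])
g=cv2.cvtColor(im,cv2.COLOR_BGR2GRAY)
q=np.float32([[304,206],[341,195],[377,294],[345,305]]).reshape(-1,1,2)
q2=cv2.cornerSubPix(g,q.copy(),(4,4),(-1,-1),(3,40,.01)).reshape(-1,2)
for name,Q in(("raw",q.reshape(-1,2)),("sub",q2)):
    P=np.array([cast(c,u,.046)[:2] for u in Q]); print(name,Q.tolist(),np.round(P,4).tolist())
    print("edges",[round(float(np.linalg.norm(P[i]-P[(i+1)%4])),4) for i in range(4)],"c",P.mean(0))
    d=(P[0]+P[1])/2-(P[2]+P[3])/2; print("yaw",np.degrees(np.arctan2(d[1],d[0])))
print("plug",cast(c,(328.5,221),.052))
print("plate",[np.round(cast(c,u,.01),4) for u in[(337,76),(395,79)]])
E
```

```text
(350, 260) [ 13 144 172]
(360, 285) [ 14 154 169]
(320, 225) [ 13 150 170]
(322, 195) [ 19  84 234]
(300, 260) [ 16 125 189]
(390, 260) [ 15 125 172]
(328, 222) [ 12 153 112]
raw [[304.0, 206.0], [341.0, 195.0], [377.0, 294.0], [345.0, 305.0]] [[0.4943, -0.2253], [0.5362, -0.2121], [0.5838, -0.3347], [0.5447, -0.3503]]
edges [0.0439, 0.1314, 0.042, 0.1347] c [ 0.5397535 -0.2805978]
yaw 111.60259655402476
sub [[307.60821533203125, 207.2845916748047], [340.299072265625, 195.48721313476562], [377.7858581542969, 292.7524108886719], [345.0, 305.0]] [[0.4985, -0.2268], [0.5354, -0.2127], [0.5846, -0.3329], [0.5447, -0.3503]]
edges [0.0395, 0.1299, 0.0435, 0.1319] c [ 0.54080414 -0.28067266]
yaw 111.40109115309915
plug [ 0.52245777 -0.24105233  0.052     ]
plate [array([ 0.5299, -0.0843,  0.01  ]), array([ 0.5951, -0.0865,  0.01  ])]
```

```bash
python3 - <<'E'
from h import *
delta([.5497,-.3039,.15],111.5)
E
```

```text
shift cm [-8.67  2.92 13.63]
heading 90.76 turn -20.74 pos [ 0.5194 -0.2177  0.2864] F [-0.72 -0.03 -0.1 ]
```

Emit:
step_arm(motion=[[[-1.73, 0.58, 2.7, 0, -1], [-1.73, 0.58, 2.7, 0, -1], [-1.73, 0.58, 2.7, 0, -1], [-1.73, 0.58, 2.7, 0, -1], [-1.75, 0.6, 2.8, 0, -1], [0, 0, 1, -5.2, -1], [0, 0, 1, -5.2, -1], [0, 0, 0, -5.2, -1], [0, 0, 0, -5.1, -1], [0, 0, 0, 0, -1], [0, 0, 0, 0, -1]]])

```text
time_s: 4.0
ee_pos: [0.5502, -0.3043, 0.131]
orientation: [[-0.364, 0.931, 0.0], [0.931, 0.364, -0.0], [-0.0, 0.0, -1.0]]
wrist_force: [-0.8, -0.0, 0.8]
gripper_width: 0.0882
finger_force: 0.0
```

```bash
python3 - <<'E'
from h import *
import pickle
delta([.5497,-.3039,.0205],111.5)
c=optics.camera("wrist"); cv2.imwrite("pics/w1.png",c["pixels"]); pickle.dump(c,open("w1.pkl","wb"))
E
```

```text
shift cm [ 0.06 -0.04 11.05]
heading 111.35 turn -0.15 pos [ 0.5502 -0.3043  0.131 ] F [-0.79 -0.04  0.84]
```

View pics/w1.png

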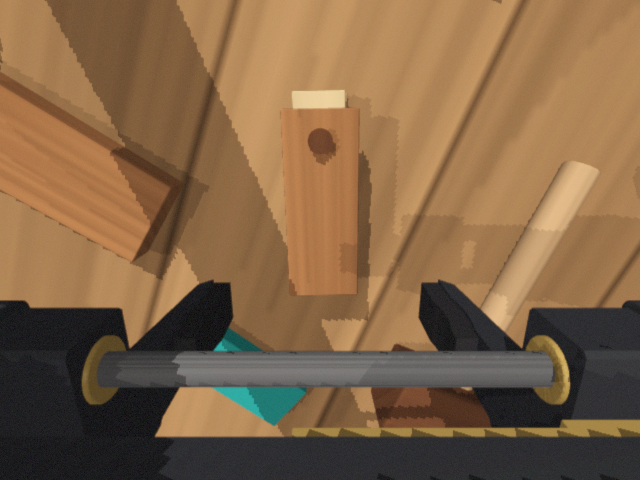

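The tool is lined up: the blank spans u 281–358 at the plug end and 289–357 at the rear end (row 294). I'll go down and grip.

```bash
python3 - <<'E'
from h import *
import pickle
c=pickle.load(open("w1.pkl","rb")); s=read_state()
P=np.array([cast(c,u,.046) for u in[(281,109),(359,109),(357,294),(289,294)]])
print(np.round((P-s["ee_pos"])@s["orientation"],4))
E
```

```text
[[ 0.0883 -0.0287  0.085 ]
 [ 0.0883  0.0203  0.085 ]
 [-0.0399  0.0225  0.0851]
 [-0.0399 -0.0277  0.0851]]
```

Emit:
step_arm(motion=[[[0, 0, 2, 0, -1], [0, 0, 2, 0, -1], [0, 0, 2, 0, -1], [0, 0, 2, 0, -1], [0, 0, 1.5, 0, -1], [0, 0, 0, 0, -1], [0, 0, 0, 0, -1]]])

```text
time_s: 4.75
ee_pos: [0.5501, -0.3052, 0.0358]
orientation: [[-0.365, 0.931, -0.0], [0.931, 0.365, 0.0], [0.0, -0.0, -1.0]]
wrist_force: [0.7, -0.4, -0.2]
gripper_width: 0.0882
finger_force: 0.0
```

Emit:
step_arm(motion=[[[0, -0.35, 0.8, 0, -1], [0, 0, 0.7, 0, -1], [0, 0, 0, 0, -1], [0, 0, 0, 0, 1], [0, 0, 0, 0, 1], [0, 0, 0, 0, 1], [0, 0, 0, 0, 1], [0, 0, 0, 0, 1]]], force=15)

```text
time_s: 5.55
ee_pos: [0.547, -0.3066, 0.0209]
orientation: [[-0.365, 0.931, 0.0], [0.931, 0.365, -0.0], [-0.0, 0.0, -1.0]]
wrist_force: [1.0, 0.1, -0.6]
gripper_width: 0.0502
finger_force: 0.2
```

Emit:
step_arm(motion=[[[0, 0, 0, 0, 1], [0, 0, 0, 0, 1], [0, 0, -1, 0, 1], [0, 0, -2, 0, 1], [0, 0, -2, 0, 1], [0, 0, -2, 0, 1], [0, 0, -2, 0, 1], [0, 0, 0, 0, 1], [0, 0, 0, 0, 1]]], force=15)

```text
time_s: 6.45
ee_pos: [0.547, -0.3066, 0.1112]
orientation: [[-0.365, 0.931, 0.001], [0.931, 0.365, -0.001], [-0.001, 0.001, -1.0]]
wrist_force: [0.0, -0.3, -0.7]
gripper_width: 0.0497
finger_force: 15.0
```

```bash
python3 - <<'E'
from h import *
delta([.562,-.2,.145],91)
s=read_state(); print(s["gripper_width"],s["finger_force"])
E
```

```text
shift cm [ 9.38  5.29 -3.39]
heading 111.39 turn 20.39 pos [ 0.547  -0.3066  0.1112] F [ 0.02 -0.26 -0.68]
0.04967388154711653 14.999937009997666
```

```bash
python3 - <<'E'
from h import *
delta([.562,-.15,.33],88.2)
E
```

```text
shift cm [ 14.02   7.13 -21.89]
heading 111.39 turn 23.19 pos [ 0.547  -0.3066  0.1112] F [ 0.02 -0.26 -0.68]
```

Emit:
step_arm(motion=[[[2, 1.02, -3.13, 0, 1], [2, 1.02, -3.13, 0, 1], [2, 1.02, -3.13, 0, 1], [2, 1.02, -3.13, 0, 1], [2, 1.02, -3.13, 0, 1], [2, 1.02, -3.13, 0, 1], [2, 1.02, -3.13, 0, 1], [0, 0, 0, 6, 1], [0, 0, 0, 6, 1], [0, 0, 0, 6, 1], [0, 0, 0, 5.2, 1], [0, 0, 0, 0, 1]]])

```text
time_s: 7.65
ee_pos: [0.5615, -0.1499, 0.3278]
orientation: [[0.032, 0.999, -0.003], [0.999, -0.032, 0.001], [0.001, -0.003, -1.0]]
wrist_force: [0.0, -0.2, -0.3]
gripper_width: 0.0497
finger_force: 15.0
```

Emit:
step_arm(motion=[[[0, 0, 0, 0, 1], [0, 0, 0, 0, 1]]])

```text
time_s: 7.85
ee_pos: [0.562, -0.1501, 0.3289]
orientation: [[0.03, 1.0, -0.001], [1.0, -0.03, 0.0], [0.0, -0.001, -1.0]]
wrist_force: [0.0, -0.2, -0.7]
gripper_width: 0.0497
finger_force: 15.0
```

```bash
python3 - <<'E'
from h import *
import pickle
delta()
c=optics.camera("wrist"); cv2.imwrite("pics/w2.png",c["pixels"]); pickle.dump(c,open("w2.pkl","wb"))
E
```

```text
heading 88.27 turn None pos [ 0.562  -0.1501  0.3289] F [ 0.   -0.21 -0.69]
```

View pics/w2.png

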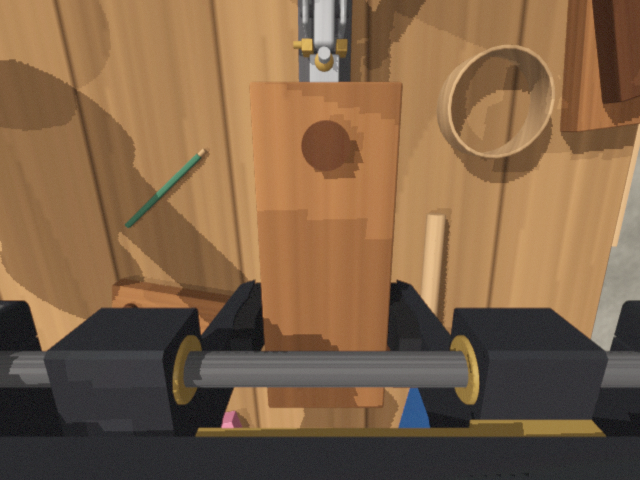

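The held blank is square in the gripper, with its end at row 84, u 250–401. Beyond it are the pliers, with plate edges at u≈299 and 351, brass posts at about (306,46) and (342,46), and the jaw button at (324,60).

```bash
python3 - <<'E'
from h import *
import pickle
c=pickle.load(open("w2.pkl","rb")); im=c["pixels"]; s=read_state()
big=cv2.resize(im[0:84,270:380],None,fx=7,fy=7,interpolation=cv2.INTER_CUBIC); cv2.imwrite("pics/w2z.png",big)
hsv=cv2.cvtColor(im,cv2.COLOR_BGR2HSV)
for row in(62,72,78): print(row,[tuple(map(int,hsv[row,u])) [1:] for u in range(294,358,2)])
for row in (70,78):
  a,b=cast(c,(299,row),.01),cast(c,(351,row),.01); print("plate",np.round(a,4),np.round(b,4),np.round((a+b)/2,4))
m=cv2.inRange(hsv[:84,280:370],(15,110,80),(30,255,255)); n,l,st,ce=cv2.connectedComponentsWithStats(m)
for i in range(1,n):
    if st[i,4]>10: print(st[i]+[280,0,0,0,0],ce[i]+[280,0])
E
```

```text
62 [(127, 183), (127, 187), (105, 156), (12, 104), (10, 105), (12, 104), (12, 109), (7, 104), (9, 146), (7, 150), (59, 159), (150, 199), (142, 203), (108, 172), (30, 111), (13, 98), (32, 96), (135, 127), (148, 126), (150, 114), (5, 144), (3, 179), (5, 142), (21, 60), (13, 58), (14, 55), (4, 58), (13, 59), (81, 76), (131, 115), (137, 119), (127, 122)]
72 [(128, 183), (126, 184), (101, 162), (10, 106), (8, 101), (13, 102), (12, 106), (7, 108), (7, 195), (3, 197), (4, 196), (5, 195), (5, 196), (5, 191), (10, 183), (10, 179), (8, 184), (4, 190), (1, 192), (3, 192), (5, 194), (3, 185), (4, 133), (8, 63), (5, 55), (9, 56), (14, 55), (5, 56), (101, 83), (134, 112), (135, 117), (134, 118)]
78 [(125, 183), (126, 186), (109, 159), (10, 103), (10, 105), (15, 105), (10, 102), (9, 110), (5, 194), (4, 198), (4, 198), (3, 195), (4, 196), (3, 192), (5, 194), (3, 190), (3, 192), (5, 192), (4, 192), (4, 192), (4, 194), (3, 192), (4, 132), (22, 58), (9, 57), (13, 59), (4, 57), (9, 57), (104, 86), (144, 113), (134, 118), (130, 120)]
plate [ 0.5331 -0.0031  0.01  ] [ 0.5969 -0.0051  0.01  ] [ 0.565  -0.0041  0.01  ]
plate [ 0.5327 -0.0121  0.01  ] [ 0.5968 -0.0141  0.01  ] [ 0.5647 -0.0131  0.01  ]
[ 280    0   34   83 1692] [290.73640662  41.47222222]
[351   0  17  82 803] [358.92403487  39.23287671]
[336  39  12  19 189] [341.30687831  47.03703704]
[315  55  18  16 152] [323.40131579  63.94078947]
```

View pics/w2z.png

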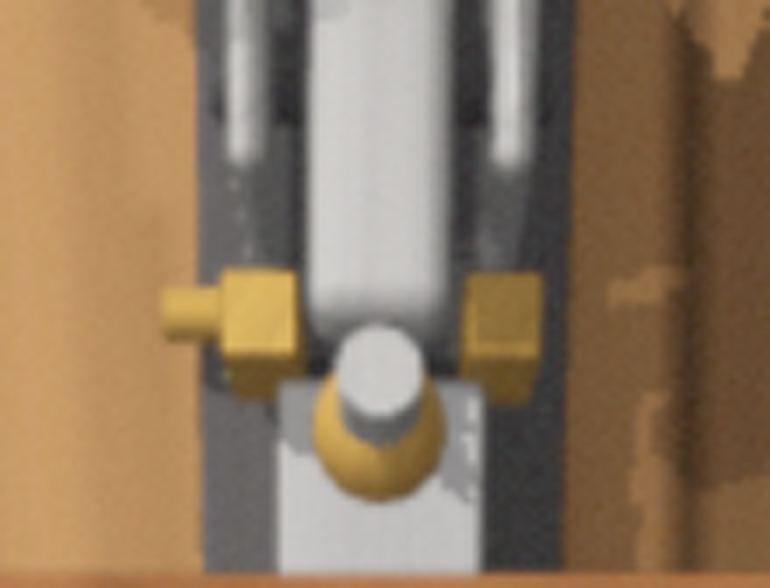

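The zoomed crop shows the post tops' front edge at full-frame row ≈50.7, u 301.7–312.9 and 336.4–347.3. The anvil runs from u 309.6 to 338.9.

```bash
python3 - <<'E'
from h import *
import pickle
c=pickle.load(open("w2.pkl","rb")); s=read_state()
L=cast(c,(301.7,50.7),.056);Rr=cast(c,(347.3,50.7),.056); print("posts",L,Rr,np.linalg.norm(L-Rr))
a=cast(c,(309.6,76),.04);b=cast(c,(338.9,76),.04); print("anvil",a,b,(a+b)/2,np.linalg.norm(a-b))
bl=cast(c,(251,84),.329+.0255);br=cast(c,(400,84),.329+.0255)
E_=(np.array([bl,br])-s["ee_pos"])@s["orientation"]; print("board end in tool",E_)
# top camera: orange/dark plate line check
c=optics.camera("top");hsv=cv2.cvtColor(c["pixels"],cv2.COLOR_BGR2HSV)[190:280,170:430]
for nm,lo,hi,z in(("orange",(5,200,150),(16,255,255),.13),("red",(0,150,60),(4,255,255),.07)):
    m=cv2.inRange(hsv,lo,hi); ys,xs=np.nonzero(m); 
    u0,u1=xs.min()+170,xs.max()+170
    for u in(u0+1,u1-1):
        v=np.nonzero(m[:,u-170])[0]+190; print(nm,u,v.min(),v.max(),np.round(cast(c,(u,v.mean()),z),4))
E
```

```text
posts [0.54011202 0.0087604  0.056     ] [0.58976084 0.00724954 0.056     ] 0.049671798538784104
anvil [ 0.54699539 -0.01445971  0.04      ] [ 0.58076774 -0.01548528  0.04      ] [ 0.56388156 -0.01497249  0.04      ] 0.03378792378373731
board end in tool [[ 0.08906589 -0.02454263 -0.02526571]
 [ 0.08907265  0.02329623 -0.02531282]]
orange 217 219 227 [0.5731 0.2087 0.13  ]
orange 248 223 228 [0.5661 0.1205 0.13  ]
red 193 222 229 [0.5755 0.2912 0.07  ]
red 217 228 228 [0.5682 0.22   0.07  ]
```

Emit:
step_arm(motion=[[[0, -0.14, 3.5, 0, 1], [0, 0, 4, 0, 1], [0, 0, 4, 0, 1], [0, 0, 4, 0, 1], [0, 0, 4, 0, 1], [0, 0, 4, 0, 1], [0, 0, 3, 0, 1], [0, 0, 1.5, 0, 1], [0, 0, 1, 0, 1], [0, 0, 0, 0, 1], [0, 0, 0, 0, 1], [0, 0, 0, 0, 1]]])

```text
time_s: 9.15
ee_pos: [0.5625, -0.1506, 0.0418]
orientation: [[0.032, 0.999, 0.003], [1.0, -0.032, -0.001], [-0.001, 0.003, -1.0]]
wrist_force: [-0.1, -0.2, -0.3]
gripper_width: 0.0501
finger_force: 15.0
```

```bash
python3 - <<'E'
from h import *
delta([.560+.0006,-.150,.0365],88.2)
c=optics.camera("side"); im=c["pixels"]; 
cv2.imwrite("pics/s1.png",cv2.resize(im[140:340,230:480],None,fx=3,fy=3,interpolation=cv2.INTER_CUBIC))
E
```

```text
shift cm [ 0.05 -0.19  0.53]
heading 88.19 turn -0.01 pos [ 0.5625 -0.1506  0.0418] F [-0.12 -0.15 -0.26]
```

View pics/s1.png

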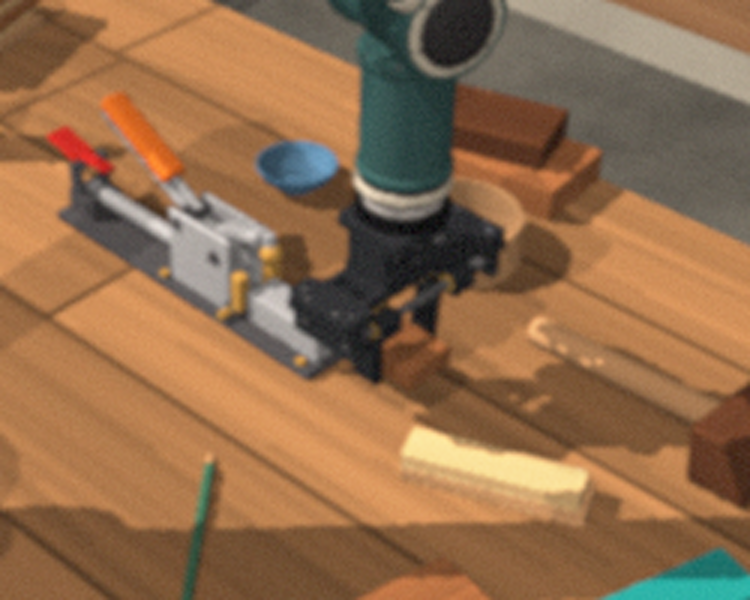

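The side crop shows the blank held level over the anvil's mouth, with nothing in the way. I'll lower it and slide it in.

Emit:
step_arm(motion=[[[0, -0.19, 0.6, 0, 1], [0, 0, 0, 0, 1], [1, 0, 0, 0, 1], [1, 0, 0, 0, 1], [1, 0, 0, 0, 1], [1, 0, 0, 0, 1], [1, 0, 0, 0, 1], [0.7, 0, 0, 0, 1], [0, 0, 0, 0, 1], [0, 0, 0, 0, 1]]])

```text
time_s: 10.2
ee_pos: [0.5608, -0.0928, 0.0339]
orientation: [[0.031, 1.0, 0.0], [1.0, -0.031, -0.0], [-0.0, 0.0, -1.0]]
wrist_force: [1.1, -0.3, -0.9]
gripper_width: 0.0497
finger_force: 15.0
```

```bash
python3 - <<'E'
from h import *
y=-.081
delta([.5649+(y-.008)*.031+.0006,y,.033],88.2)
E
```

```text
shift cm [1.19 0.16 0.09]
heading 88.23 turn 0.03 pos [ 0.5608 -0.0928  0.0339] F [ 1.1  -0.27 -0.88]
```

Emit:
step_arm(motion=[[[0.4, 0.16, 0, 0, 1], [0.2, 0, 0, 0, 1], [0, 0, 0, 0, 1], [0, 0, 0, 0, 1]]])

```text
time_s: 10.6
ee_pos: [0.5625, -0.0872, 0.0338]
orientation: [[0.032, 0.999, -0.0], [0.999, -0.032, -0.0], [-0.0, -0.0, -1.0]]
wrist_force: [0.4, 0.0, -1.4]
gripper_width: 0.0493
finger_force: 15.0
```

Emit:
step_arm(motion=[[[0.2, 0, 0, 0, 1], [0, 0, 0, 0, 1], [0, 0, 0, 0, 1]]])

```text
time_s: 10.9
ee_pos: [0.5625, -0.0851, 0.0338]
orientation: [[0.032, 1.0, -0.0], [1.0, -0.032, -0.0], [-0.0, -0.0, -1.0]]
wrist_force: [-0.2, -0.6, -0.6]
gripper_width: 0.0497
finger_force: 15.0
```

Emit:
step_arm(motion=[[[0.15, 0, 0, 0, 1], [0, 0, 0, 0, 1], [0, 0, 0, 0, 1]]])

```text
time_s: 11.2
ee_pos: [0.5626, -0.0835, 0.0338]
orientation: [[0.031, 1.0, 0.0], [1.0, -0.031, -0.0], [-0.0, 0.0, -1.0]]
wrist_force: [0.1, -0.4, -0.4]
gripper_width: 0.0499
finger_force: 15.0
```

Emit:
step_arm(motion=[[[0.15, 0, 0, 0, 1], [0, 0, 0, 0, 1], [0, 0, 0, 0, 1]]])

```text
time_s: 11.5
ee_pos: [0.5627, -0.082, 0.0338]
orientation: [[0.032, 1.0, 0.0], [1.0, -0.032, -0.0], [-0.0, 0.0, -1.0]]
wrist_force: [-0.3, -0.4, -0.7]
gripper_width: 0.0495
finger_force: 15.0
```

Emit:
step_arm(motion=[[[0.1, 0, 0, 0, 1], [0, 0, 0, 0, 1], [0, 0, 0, 0, 1]]])

```text
time_s: 11.8
ee_pos: [0.5627, -0.0815, 0.0339]
orientation: [[0.032, 1.0, 0.0], [1.0, -0.032, -0.001], [-0.001, 0.0, -1.0]]
wrist_force: [0.2, -2.8, -1.5]
gripper_width: 0.0498
finger_force: 15.0
```

Emit:
step_arm(motion=[[[0.1, 0, 0, 0, 1], [0, 0, 0, 0, 1], [0, 0, 0, 0, 1]]])

```text
time_s: 12.1
ee_pos: [0.5627, -0.0814, 0.0339]
orientation: [[0.031, 1.0, 0.0], [1.0, -0.031, -0.002], [-0.002, 0.0, -1.0]]
wrist_force: [-0.7, -7.2, -1.2]
gripper_width: 0.0497
finger_force: 15.0
```

Emit:
step_arm(motion=[[[-0.05, 0, 0.1, 0, 1], [0, 0, 0, 0, 1], [0, 0, 0, 0, 1]]])

```text
time_s: 12.4
ee_pos: [0.5627, -0.0814, 0.033]
orientation: [[0.031, 1.0, -0.0], [1.0, -0.031, -0.001], [-0.001, 0.0, -1.0]]
wrist_force: [-1.1, -5.0, 0.0]
gripper_width: 0.0499
finger_force: 15.0
```

Emit:
step_arm(motion=[[[-0.05, 0, 0.05, 0, 1], [0, 0, 0, 0, 1], [0, 0, 0, 0, 1]]])

```text
time_s: 12.7
ee_pos: [0.5628, -0.0814, 0.0328]
orientation: [[0.031, 1.0, 0.0], [1.0, -0.031, -0.001], [-0.001, 0.0, -1.0]]
wrist_force: [-2.8, -4.7, 4.1]
gripper_width: 0.0496
finger_force: 15.0
```

Emit:
step_arm(motion=[[[0, 0, 0, 0, 0.4], [0, 0, 0, 0, 0.1], [0, 0, 0, 0, -0.5], [0, 0, 0, 0, -1], [0, 0, 0, 0, -1], [0, 0, 0, 0, -1], [0, 0, 0, 0, -1]]])

```text
time_s: 13.4
ee_pos: [0.5627, -0.0808, 0.0322]
orientation: [[0.031, 1.0, -0.0], [1.0, -0.031, 0.0], [0.0, -0.0, -1.0]]
wrist_force: [-0.1, -0.3, -0.3]
gripper_width: 0.0867
finger_force: 0.0
```

Emit:
step_arm(motion=[[[-0.3, 0, -1, 0, -1], [-0.5, 0, -3, 0, -1], [-0.5, 0, -4, 0, -1], [0, 0, -4, 0, -1], [0, 0, -4, 0, -1], [0, 0, -4, 0, -1], [0, 0, 0, 0, -1], [0, 0, 0, 0, -1]]])

```text
time_s: 14.2
ee_pos: [0.5632, -0.0944, 0.2345]
orientation: [[0.032, 0.999, 0.004], [0.999, -0.032, -0.001], [-0.001, 0.004, -1.0]]
wrist_force: [0.1, 0.2, -0.6]
gripper_width: 0.088
finger_force: 0.0
```

```bash
python3 - <<'E'
from h import *
import pickle
c=optics.camera("wrist"); im=c["pixels"]; pickle.dump(c,open("w3.pkl","wb")); delta(); s=read_state(); print(s['gripper_width'])
cv2.imwrite("pics/w3.png",im)
E
```

```text
heading 88.19 turn None pos [ 0.562  -0.0941  0.2325] F [-0.12 -0.69 -0.72]
0.08804069741662693
```

View pics/w3.png

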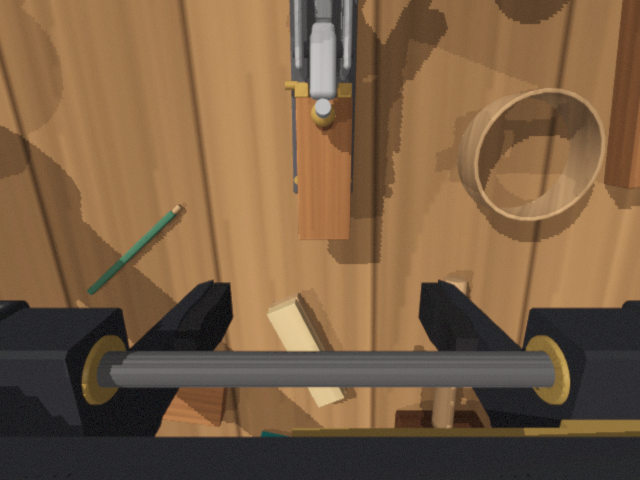

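The blank sits square against both brass posts (rear edge at row 239, u 299–349), with the posts around u 296–351. Next is the handle.

```bash
cat >> h.py <<'E'
def P(x,z,y=0):
    "pliers -> world (m)"
    a=np.radians(88.2); return [.5649+x*np.cos(a)-y*np.sin(a),.0076+x*np.sin(a)+y*np.cos(a),z]
E
python3 - <<'E'
from h import *
import pickle
c=pickle.load(open("w3.pkl","rb"))
a,b=cast(c,(299,239),.058),cast(c,(349,239),.058); m=(a+b)/2; print(m, "expect",P(-.13,.058))
d=np.array(m)-P(0,.058); print("rear centre x,y in pliers", d@[np.cos(np.radians(88.2)),np.sin(np.radians(88.2)),0], d@[-np.sin(np.radians(88.2)),np.cos(np.radians(88.2)),0])
delta(P(.178,.18),88.2)
E
```

```text
[ 0.56117877 -0.12118381  0.058     ] expect [np.float64(0.5608166013198433), np.float64(-0.12233585284754511), 0.058]
rear centre x,y in pliers -0.1288371494362173 -0.00032580645017673627
shift cm [27.98 -0.04  5.25]
heading 88.19 turn -0.01 pos [ 0.562  -0.0941  0.2325] F [-0.12 -0.69 -0.72]
```

Emit:
step_arm(motion=[[[4, 0, 0, 0, 1], [4, 0, 0, 0, 1], [4, 0, 0, 0, 1], [4, 0, 0, 0, 1], [4, 0, 0, 0, 1], [4, 0, 0, 0, 1], [4, 0, 0, 0, 1], [0, 0, 2, 0, 1], [0, 0, 2.2, 0, 1], [0, 0, 1, 0, 1], [0, 0, 0, 0, 1], [0, 0, 0, 0, 1]]])

```text
time_s: 15.45
ee_pos: [0.5708, 0.1853, 0.1797]
orientation: [[0.032, 0.999, -0.002], [0.999, -0.032, -0.0], [-0.0, -0.001, -1.0]]
wrist_force: [-0.2, 0.9, 0.7]
gripper_width: 0.0006
finger_force: 0.0
```

```bash
python3 - <<'E'
from h import *
delta(P(.178,.16),88.2); print(read_state()["gripper_width"])
c=optics.camera("side"); p=[read_state()["ee_pos"]]; print([proj(c,q) for q in p])
hsv=cv2.cvtColor(c["pixels"],cv2.COLOR_BGR2HSV)[140:260,230:350]
m=cv2.inRange(hsv,(5,200,150),(16,255,255)); ys,xs=np.nonzero(m); print("orange",xs.min()+230,xs.max()+230,ys.min()+140,ys.max()+140)
E
```

```text
shift cm [ 0.02 -0.03  1.97]
heading 88.16 turn -0.04 pos [0.5708 0.1853 0.1797] F [-0.17  0.86  0.67]
0.0005725051075163027
[array([271.63441823, 163.98960035])]
orange 265 290 171 198
```

Emit:
step_arm(motion=[[[0, 0, 1.2, 0, 1], [0, 0, 0.8, 0, 1], [0, 0, 0.5, 0, 1], [0, 0, 0, 0, 1], [0, 0, 0, 0, 1]]])

```text
time_s: 16.0
ee_pos: [0.571, 0.1857, 0.1551]
orientation: [[0.032, 0.999, -0.0], [0.999, -0.032, -0.0], [-0.0, -0.0, -1.0]]
wrist_force: [-0.4, 0.4, 0.1]
gripper_width: 0.0004
finger_force: 0.0
```

Emit:
step_arm(motion=[[[0.1, 0, 0.5, 0, 1], [0.1, 0, 0.3, 0, 1], [0, 0, 0, 0, 1]]])

```text
time_s: 16.3
ee_pos: [0.5711, 0.1879, 0.147]
orientation: [[0.031, 1.0, -0.0], [1.0, -0.031, -0.0], [-0.0, -0.0, -1.0]]
wrist_force: [-0.1, -0.2, -0.6]
gripper_width: 0.0001
finger_force: 0.0
```

Emit:
step_arm(motion=[[[0.2, 0, 0.5, 0, 1], [0, 0, 0, 0, 1], [0, 0, 0, 0, 1]]])

```text
time_s: 16.6
ee_pos: [0.571, 0.1897, 0.1419]
orientation: [[0.031, 1.0, -0.001], [1.0, -0.031, -0.0], [-0.0, -0.001, -1.0]]
wrist_force: [-0.3, -1.0, 2.4]
gripper_width: 0.0003
finger_force: 1.3
```

Emit:
step_arm(motion=[[[0.15, 0, 0.4, 0, 1], [0.15, 0, 0.4, 0, 1], [0, 0, 0, 0, 1]]])

```text
time_s: 16.9
ee_pos: [0.5717, 0.1934, 0.1347]
orientation: [[0.032, 0.999, 0.001], [0.999, -0.032, 0.001], [0.001, 0.001, -1.0]]
wrist_force: [-1.6, -0.5, 7.2]
gripper_width: 0.0004
finger_force: 3.0
```

Emit:
step_arm(motion=[[[0.15, 0, 0.4, 0, 1], [0.15, 0, 0.4, 0, 1], [0, 0, 0, 0, 1]]])

```text
time_s: 17.2
ee_pos: [0.5719, 0.1971, 0.1271]
orientation: [[0.032, 0.999, 0.001], [0.999, -0.032, 0.002], [0.002, 0.001, -1.0]]
wrist_force: [-2.2, 2.1, 6.3]
gripper_width: 0.0006
finger_force: 2.7
```

Emit:
step_arm(motion=[[[0.1, 0, 0.3, 0, 1], [0.1, 0, 0.3, 0, 1], [0, 0, 0, 0, 1]]])

```text
time_s: 17.5
ee_pos: [0.5721, 0.1995, 0.1215]
orientation: [[0.032, 0.999, 0.002], [0.999, -0.032, 0.003], [0.003, 0.002, -1.0]]
wrist_force: [-3.0, 3.4, 8.2]
gripper_width: 0.0007
finger_force: 3.7
```

Emit:
step_arm(motion=[[[0.05, 0, 0.3, 0, 1], [0.05, 0, 0.3, 0, 1], [0, 0, 0, 0, 1]]])

```text
time_s: 17.8
ee_pos: [0.5725, 0.2011, 0.1161]
orientation: [[0.032, 0.999, 0.003], [0.999, -0.032, 0.004], [0.004, 0.002, -1.0]]
wrist_force: [-2.6, 3.5, 9.8]
gripper_width: 0.0003
finger_force: 4.3
```

Emit:
step_arm(motion=[[[0.05, 0, 0.3, 0, 1], [0.05, 0, 0.3, 0, 1], [0, 0, 0, 0, 1]]])

```text
time_s: 18.1
ee_pos: [0.573, 0.202, 0.1099]
orientation: [[0.032, 0.999, 0.003], [0.999, -0.032, 0.004], [0.004, 0.003, -1.0]]
wrist_force: [-1.8, 4.9, 7.7]
gripper_width: 0.0008
finger_force: 3.3
```

Emit:
step_arm(motion=[[[0.03, 0, 0.3, 0, 1], [0, 0, 0.2, 0, 1], [0, 0, 0, 0, 1]]])

```text
time_s: 18.4
ee_pos: [0.5724, 0.2008, 0.1037]
orientation: [[0.031, 1.0, 0.002], [1.0, -0.031, 0.001], [0.001, 0.002, -1.0]]
wrist_force: [1.1, 0.7, 3.0]
gripper_width: 0.0003
finger_force: 1.0
```

Emit:
step_arm(motion=[[[0, 0, 0.2, 0, 1], [0, 0, 0, 0, 1]]])

```text
time_s: 18.6
ee_pos: [0.5708, 0.1995, 0.1002]
orientation: [[0.032, 1.0, -0.002], [1.0, -0.032, -0.001], [-0.001, -0.002, -1.0]]
wrist_force: [-0.2, -0.2, -0.6]
gripper_width: 0.0006
finger_force: 0.0
```

Emit:
step_arm(motion=[[[0, 0, 0.2, 0, 1], [0, 0, 0, 0, 1]]])

```text
time_s: 18.8
ee_pos: [0.571, 0.1996, 0.0984]
orientation: [[0.032, 0.999, -0.001], [0.999, -0.032, -0.001], [-0.001, -0.001, -1.0]]
wrist_force: [-0.2, -0.0, -0.4]
gripper_width: 0.0004
finger_force: 0.0
```

Emit:
step_arm(motion=[[[0, 0, 0.2, 0, 1], [0, 0, 0, 0, 1]]])

```text
time_s: 19.0
ee_pos: [0.5714, 0.1998, 0.098]
orientation: [[0.032, 1.0, -0.001], [1.0, -0.032, -0.001], [-0.001, -0.001, -1.0]]
wrist_force: [-2.7, -1.1, 6.2]
gripper_width: 0.0006
finger_force: 2.9
```

Emit:
step_arm(motion=[[[0, 0, -1, 0, 1], [0, 0, -3, 0, 1], [0, 0, -3, 0, 1], [0, 0, 0, 0, 1], [0, 0, 0, 0, 1], [0, 0, 0, 0, 1]]])

```text
time_s: 19.6
ee_pos: [0.5707, 0.1998, 0.166]
orientation: [[0.032, 1.0, -0.002], [1.0, -0.032, -0.001], [-0.001, -0.002, -1.0]]
wrist_force: [-0.6, 0.0, -0.1]
gripper_width: 0.0007
finger_force: 0.0
```

```bash
python3 - <<'E'
from h import *
delta(P(.278,.09),88.2)
c=optics.camera("side"); im=c["pixels"]
hsv=cv2.cvtColor(im,cv2.COLOR_BGR2HSV)[140:260,230:350]
m=cv2.inRange(hsv,(5,200,150),(16,255,255)); ys,xs=np.nonzero(m); print("orange",xs.min()+230,xs.max()+230,ys.min()+140,ys.max()+140)
m=cv2.inRange(hsv,(0,170,80),(4,255,255)); ys,xs=np.nonzero(m); print("red",xs.min()+230,xs.max()+230,ys.min()+140,ys.max()+140)
for x in(.251,.273,.295): print(x,proj(c,P(x,.0715 if x==.273 else .0715+(x-.273)*.45)))
cv2.imwrite("pics/s2.png",cv2.resize(im[140:280,230:400],None,fx=4,fy=4,interpolation=cv2.INTER_CUBIC))
E
```

```text
shift cm [8.58 0.04 7.6 ]
heading 88.19 turn -0.01 pos [0.5707 0.1998 0.166 ] F [-0.58  0.04 -0.12]
orange 260 287 186 203
red 247 264 183 197
0.251 [257.43898095 191.29597314]
0.273 [252.45079842 185.54883825]
0.295 [247.50479284 179.85029754]
```

View pics/s2.png

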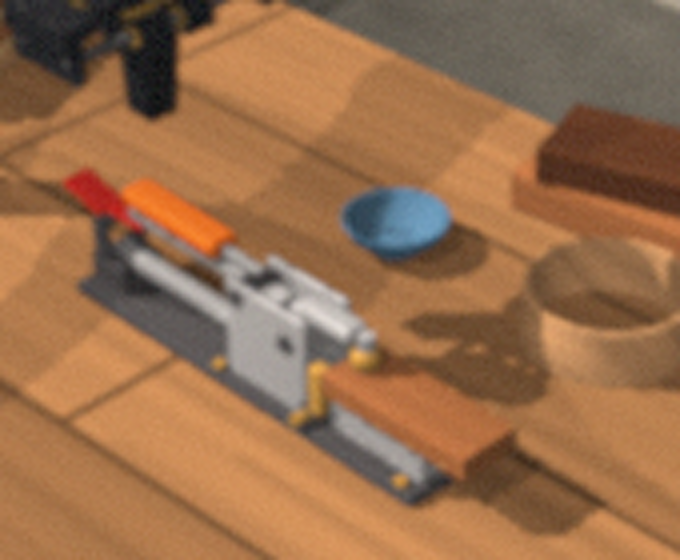

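The side crop shows the handle down and locked, the jaw button on the plug and the blank square at the posts. The red paddle is at crop (90,195), where the calculation puts it. Next is the release.

Emit:
step_arm(motion=[[[3, 0, 0, 0, 1], [3, 0, 0, 0, 1], [2.6, 0.04, 0, 0, 1], [0, 0, 2.5, 0, 1], [0, 0, 2.5, 0, 1], [0, 0, 2, 0, 1], [0, 0, 0.5, 0, 1], [0, 0, 0, 0, 1], [0, 0, 0, 0, 1]]])

```text
time_s: 20.55
ee_pos: [0.5751, 0.2861, 0.0927]
orientation: [[0.032, 0.999, 0.0], [0.999, -0.032, 0.0], [0.0, 0.0, -1.0]]
wrist_force: [1.0, -0.1, 0.1]
gripper_width: 0.0001
finger_force: 0.0
```

Emit:
step_arm(motion=[[[0, 0, 0.5, 0, 1], [0, 0, 0.4, 0, 1], [0, 0, 0, 0, 1]]])

```text
time_s: 20.85
ee_pos: [0.5746, 0.2859, 0.0832]
orientation: [[0.032, 0.999, -0.0], [0.999, -0.032, -0.0], [-0.0, -0.0, -1.0]]
wrist_force: [-0.1, -1.2, 0.5]
gripper_width: 0.0003
finger_force: 0.0
```

Emit:
step_arm(motion=[[[0, 0, 0.3, 0, 1], [0, 0, 0.3, 0, 1], [0, 0, 0, 0, 1]]])

```text
time_s: 21.15
ee_pos: [0.5743, 0.2858, 0.0767]
orientation: [[0.032, 1.0, -0.001], [1.0, -0.032, -0.0], [-0.0, -0.001, -1.0]]
wrist_force: [0.3, 1.0, -0.3]
gripper_width: 0.0006
finger_force: 0.0
```

Emit:
step_arm(motion=[[[0, 0, 0.3, 0, 1], [0, 0, 0.2, 0, 1], [0, 0, 0, 0, 1]]])

```text
time_s: 21.45
ee_pos: [0.5747, 0.286, 0.0721]
orientation: [[0.032, 0.999, -0.0], [0.999, -0.032, -0.0], [-0.0, -0.0, -1.0]]
wrist_force: [-0.1, -0.3, 0.7]
gripper_width: 0.0003
finger_force: 0.2
```

Emit:
step_arm(motion=[[[0, 0, 0.2, 0, 1], [0, 0, 0.2, 0, 1], [0, 0, 0, 0, 1]]])

```text
time_s: 21.75
ee_pos: [0.575, 0.2866, 0.0686]
orientation: [[0.032, 0.999, 0.001], [0.999, -0.032, 0.001], [0.001, 0.001, -1.0]]
wrist_force: [0.3, 1.5, 1.7]
gripper_width: 0.0007
finger_force: 1.1
```

Emit:
step_arm(motion=[[[0, 0, 0.2, 0, 1], [0, 0, 0.2, 0, 1], [0, 0, 0, 0, 1]]])

```text
time_s: 22.05
ee_pos: [0.5745, 0.2857, 0.0637]
orientation: [[0.031, 1.0, -0.0], [1.0, -0.031, -0.001], [-0.001, -0.0, -1.0]]
wrist_force: [0.8, 0.8, 1.4]
gripper_width: 0.0006
finger_force: 0.5
```

Emit:
step_arm(motion=[[[0, 0, 0.2, 0, 1], [0, 0, 0.1, 0, 1], [0, 0, 0, 0, 1]]])

```text
time_s: 22.35
ee_pos: [0.5746, 0.286, 0.0611]
orientation: [[0.032, 0.999, -0.0], [0.999, -0.032, 0.0], [0.0, -0.0, -1.0]]
wrist_force: [-0.4, 1.4, 2.2]
gripper_width: 0.0002
finger_force: 1.1
```

```bash
python3 - <<'E'
from h import *
delta()
c=optics.camera("side"); im=c["pixels"]
hsv=cv2.cvtColor(im,cv2.COLOR_BGR2HSV)[140:260,230:350]
m=cv2.inRange(hsv,(5,200,150),(16,255,255)); ys,xs=np.nonzero(m); print("orange",xs.min()+230,xs.max()+230,ys.min()+140,ys.max()+140)
E
```

```text
heading 88.19 turn None pos [0.5746 0.286  0.0611] F [-0.39  1.4   2.2 ]
orange 264 290 173 199
```

The handle is open again. I'll lift straight up and clear.

Emit:
step_arm(motion=[[[0, 0, -1, 0, 1], [0, 0, -2, 0, 1], [0.5, 0, -4, 0, 1], [0.5, 0, -4, 0, 1], [0, 0, -4, 0, 1], [0, 0, -4, 0, 1], [0, 0, 0, 0, 1], [0, 0, 0, 0, 1], [0, 0, 0, 0, 1], [0, 0, 0, 0, 1]]])

```text
time_s: 23.4
ee_pos: [0.5738, 0.2953, 0.2488]
orientation: [[0.032, 0.999, -0.004], [0.999, -0.032, -0.002], [-0.002, -0.004, -1.0]]
wrist_force: [-0.6, -1.0, -0.0]
gripper_width: 0.0005
finger_force: 0.0
```

```bash
python3 - <<'E'
from h import *
delta()
c=optics.camera("side"); im=c["pixels"]
hsv=cv2.cvtColor(im,cv2.COLOR_BGR2HSV)[140:260,230:350]
for n,lo,hi in(("orange",(5,200,150),(16,255,255)),("red",(0,170,80),(4,255,255))):
    m=cv2.inRange(hsv,lo,hi); ys,xs=np.nonzero(m); print(n,xs.min()+230,xs.max()+230,ys.min()+140,ys.max()+140)
cv2.imwrite("pics/s3.png",cv2.resize(im[140:280,230:400],None,fx=4,fy=4,interpolation=cv2.INTER_CUBIC))
E
```

```text
heading 88.18 turn None pos [0.5738 0.2953 0.2488] F [-0.63 -1.02 -0.02]
orange 246 290 172 199
red 247 266 183 197
```

View pics/s3.png

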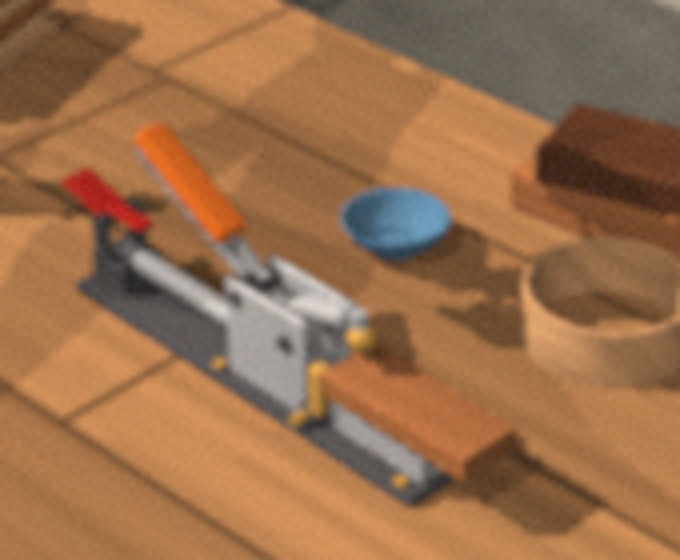

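The final crop shows the handle fully open, the red lever back up, and the blank in place against the posts with its plug no longer standing proud. I'm handing in.

```bash
python3 -c "
from station import job; print(job.hand_in())"
```

```text
the job is handed in; nothing more can be done
None
```

I carried out every step and handed the job in at about 23 s; no verdict came back, but the last picture shows the blank square at the stop, the plug apparently flush, and the handle and red lever back at rest.

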